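Latch a vial rack onto the bench shaker

TASK

Clamp the white vial rack onto the bench shaker with its toggle latch: take the latch's wire bail by its yellow grip, gently hook its cross bar down into the keeper's groove behind the two prongs, without forcing it against the keeper, then let go and press the red lever firmly but not violently over past centre until it lies fully down by itself and the rack is drawn tight against its rubber bumpers. Keep hands off the rack itself and leave the bottle, beaker and tip box where they stand.

Things in the scene. Friction and masses are not known exactly. Their poses are not given: they have to be found in the camera images.
- shaker: White bench shaker, fixed, 330 x 230 mm, aluminium platform 75 mm above the bench. Origin on the bench under the lever pivot; x runs along the latch from lever to rack, y left, z up; housing x -115 to +215, y +-115. The latch lies in its plane y = 0. Two rubber bumpers (y +-39 to +-61, 40 mm tall) face the rack at x = 115; rails and a far stop 14 mm high fence the rack loosely
- pivot (a point): Lever hinge axis (along y), 103 mm above the bench straight over the shaker's origin. The bail's hinge pin sits on the lever 22 mm from it, 10 degrees ahead of the lever arm in the closing direction. The hinge is stiff (0.04 N m): the lever stays where it is left while the bail is slack
- rack: Loose white vial rack, 80 (x) x 130 x 46 mm, 64 mm high with capped vials, about 0.55 kg, on the platform. Origin in the centre of its underside, x as the shaker's. It starts 1 to 7 mm short of the bumpers and slides when pushed; clamped home its origin is at x = 155 in the shaker frame. A steel keeper bracket on a foot projects from its front (-x)
- keeper_nominal (a point): Nominal seat of the bar's centre in the keeper groove (rack frame -80, 0, 28; axes as the rack). From here: two prongs x -11 to -3, y +-5.5 to +-12.5, top z +10, with a lip to x -1 above z +5; groove floor z -4; back plate face x +7, top z +20, y +-10. Mouth 8 mm for a 6 mm bar. The real keeper is hand-set up to 4.5 mm off in x, not reported: find it by touch, e.g. on the back plate
- lever (a joint): Red lever angle, rad: 0 standing open (leaning 20 degrees from vertical towards the rack), growing as it swings over away from the rack and down; about 1.75 (hooked) is dead centre, 1.92 the stop, lying flat towards -x of the shaker. Starts at 0 to 0.45; with the bar hooked and drawn back it stands at about 0 to 1.0. Closing it then takes roughly 2 to 6 N at the tip
- lever_tip (a point): Outer end of the red lever, mid width (32 mm), 75 mm from the pivot; lever 5 to 7 mm thick. Closed it lies 103 mm above the bench
- bail: Wire bail, two legs at y +-21, passive, hinged on the lever; origin at its hinge pin. The legs are sprung: under pull they lengthen (3.5 N per mm, up to 14 mm) but never shorten. Its hinge is stiff (0.05 N m): it stays at the angle where it is left. At the start it points obliquely up over the keeper. Carrying the yellow grip moves both bail and lever
- bar (a point): Middle of the bail's steel cross bar, 6 mm thick, 42 mm long along y, 89.5 mm from the bail's hinge pin
- tab (a point): Centre of the yellow grip, a cylinder 16 mm in diameter, 24 mm long along y, on a 6 mm stem, 34 mm from the bar's centre square to the legs (straight above the bar when the legs lie level). Pinch it from above over its two ends (fingers closing along the shaker's y); it is a roller, free to turn on its pin
- reagent: Amber bottle, 60 mm across, 125 mm tall, beside the shaker, origin under its centre; leave it alone
- beaker: Glass beaker, 68 mm across, 85 mm tall, beside the shaker, origin under its centre; leave it alone
- tipbox: Blue tip box, 72 x 102 x 54 mm, beside the shaker, origin under its centre; leave it alone
Not all that is in view belongs to the job. Of the things that look like the rack, the smallest one is meant.

How it is judged:
By the outcome, as a careful person would: the job done as asked, in the order asked, and still so for the second after the job is handed in, with the robot touching nothing.
It also fails if it takes over 64 s, if anything falls off the work surface, if the arm or the gripper's body presses on something with over 40 N, if the wrist force passes 120 N, or if a joint passes its speed limit or range.

ROBOT

A 6-joint arm with a two-finger parallel gripper is mounted at the origin on the work surface. World frame = base frame: x ahead of the robot, y to its left, z up, the work surface at z = 0. Lengths are in m, angles in rad, forces in N, time in s.
With the tool pointing down it reaches from about 0.35 to 0.775 m from the base axis. Payload 7.3 kg.
Tool frame: the origin (TCP) lies at the centre of the arm's flange, where the gripper is bolted on; the fingertips stand 178 mm ahead of it and the grasp point (between the pads) lies 159 mm ahead of it (tip_extent is the distance from the TCP to the fingertips, in m); z points along the fingers, y is the line along which they close (so a half turn about z gives the same grasp; the last joint's range is limited). The gripper opens to 92 mm and grips with 3 to 60 N. Pads are 19 mm wide; open, the fingers measure 130 mm over their backs; the gripper's body (75 mm by 190 mm) begins 47 mm behind the grasp point.
Start: joints at [1.003, 0.342, 1.524, -0, 1.275, -0.146], TCP at [0.215, 0.479, 0.405] pointing down, gripper open.
Joint ranges: [-2.53, 2.53], [-0.77, 2.02], [0.04, 2.7], [-1, 4.14], [0.28, 2.66], [-3.11, 3.11]. Speed limits (rad/s): [2.57, 2.57, 3.14, 3.14, 3.14, 3.14].

INTERFACE

Orientations are given as [roll, pitch, yaw] about the fixed x, y, z axes, in that order (R = Rz(yaw) Ry(pitch) Rx(roll)).
In Python, from cell import * gives the robot as it stands.
- The arm moves only by the tool arm_command, never from a script. Its arguments are lists of equal length, an entry for each row: "xyz": the shift along the world's x, y, z in mm, a list of three; "spin": the turn about the world's z in degrees. In form: {"xyz": [[tx, ty, tz], ...], "spin": [spin, ...]}. A call has 1 to 20 rows; each row shifts and turns the commanded pose from where the row before left it; what a row does not reach is not made up. A row lasts 1/10 s, in which the tool goes at most 50 mm and 8.59 degrees, less where a joint would pass 70% of its speed; a pose out of reach is approached as far as the arm can. A call with a gripper value outside its range is refused whole. "jaw" is the opening, from -1 (shut) to 1 (fully open), set as the call begins (left out, the last holds). The fingers move at their own pace and stop on an object; "squeeze" is the grip in N (left out, the last holds). Time passes only in rows, so rows that do not move let the fingers close. It gives the time, the measured TCP pose, the force, the opening and the grip force at its end, in the units of the state.
- observe(): the state, without advancing time (a new reading comes with each control period).
- read_camera(name): name is "scene" or "side" or "wrist"; returns a dict with "img" (420x560x3 uint8, red, green, blue), "depth" (420x560 float32, m along the optical axis (not along the pixel's ray), 0 where there is no reading), "fx", "fy", "cx", "cy" (pixels), "world_from_camera" (4x4, takes a point from camera to world coordinates). Camera axes: x right, y up, looking along -z (the intrinsics and any distortion apply to the point x, -y, -z); pixel columns grow to the right and rows downward; lengths in m; the calibration is good to about 2 mm. The wrist camera is an equidistant fisheye: a pixel r from the principal point sees the ray r / f radians off the axis. A picture is of the moment at which its call begins.
- hand_in(): hands the job in; it is judged then, once.
The state is a dict: "time": time; "qpos": joint angles; "qvel": joint speeds; "joint_efforts": joint torques, N m; "tool_pos": TCP position; "tool_rot": TCP orientation; "contact_force": force on the tool from outside, world axes, zero at the start; "torque": the same for the moment, N m; "opening": finger opening in m; "grip_force": force on a finger pad.
Only numpy, scipy, OpenCV 4.12 (cv2) and the standard library are available. Lean on these libraries where they do the work, as an engineer would, in place of code of your own. Each camera call takes 0.05 s, during which the arm holds its last target. There are 200 camera calls.

## Working session

There is one attempt and no reset: what is moved stays moved. The work goes in short steps, Python scripts to look and compute and a tool call to move; the robot and the scene stay as the last step left them, time stands still between calls to the robot, and variables do not carry over. Pictures are saved under pics/ and viewed, at most 10 in all, crops included, and the job is handed in when it is done.

Besides the shell and the picture viewer there is one more tool, called after ">>>" by a JSON object that holds its "api" and its "payload", one argument or row to a line. arm_command: Moves the arm, as the interface text tells. Its arguments: {"type":"object","properties":{"xyz":{"type":"array","items":{"type":"array","items":{"type":"number"}}},"spin":{"type":"array","items":{"type":"number"}},"jaw":{"type":"number"},"squeeze":{"type":"number"}},"required":["xyz","spin"]}

```bash
mkdir -p pics
cat > h.py <<'E'
import numpy as np,cv2
from cell import *
def grab(n):
    d=read_camera(n); np.savez('pics/%s.npz'%n,**{k:np.array(v) for k,v in d.items()}); return d
def save(d,f): cv2.imwrite('pics/'+f,d['img'][:,:,::-1])
def pt(d,u,v,w=1):
    z=np.array(d['depth'])[v-w:v+w+1,u-w:u+w+1]; z=np.median(z[z>0]) 
    p=np.array([(u-d['cx'])/d['fx']*z,-(v-d['cy'])/d['fy']*z,-z,1]); return (np.array(d['world_from_camera'])@p)[:3]
def proj(d,P):
    c=np.linalg.inv(d['world_from_camera'])@np.append(P,1); return d['cx']+d['fx']*c[0]/-c[2], d['cy']+d['fy']*c[1]/c[2]
def load(n): return dict(np.load('pics/%s.npz'%n))
E
python3 - <<'E'
from h import *
a=grab('scene');b=grab('side')
save(a,'s1.png');save(b,'d1.png')
for d in(a,b):print(d['fx'],d['cx'],d['cy'],np.round(d['world_from_camera'],3).tolist(),d.keys())
E
```

```text
388.38966819770746 283.60552200284695 207.68669995587828 [[-0.803, -0.467, 0.371, 0.92], [0.596, -0.631, 0.497, 0.505], [0.002, 0.62, 0.784, 0.837], [0.0, 0.0, 0.0, 1.0]] dict_keys(['img', 'depth', 'fx', 'fy', 'cx', 'cy', 'world_from_camera'])
477.9579415472341 284.21612852141413 211.2181335144612 [[0.941, 0.219, -0.257, 0.295], [-0.337, 0.631, -0.698, -0.805], [0.009, 0.744, 0.668, 1.004], [0.0, 0.0, 0.0, 1.0]] dict_keys(['img', 'depth', 'fx', 'fy', 'cx', 'cy', 'world_from_camera'])
```

View pics/s1.png

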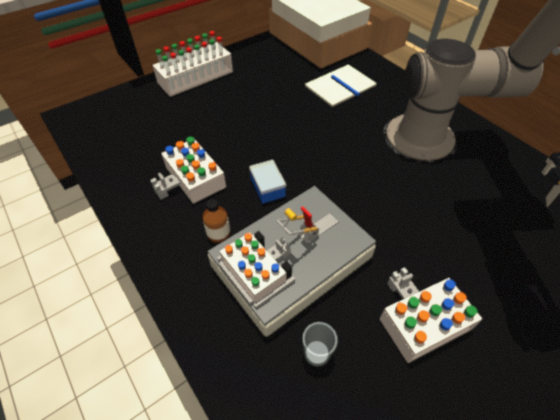

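View pics/d1.png

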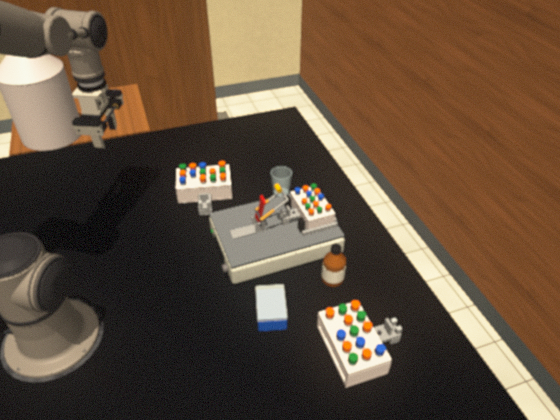

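Rack candidates in the scene view: on the shaker at (257,265), at (193,168) on the bench, at (432,318) on the bench, and a tube rack at (193,65). The one on the shaker, with bumpers and latch, is meant. In the side view it is at (314,205), with the latch at (265,208). Next I'll check it in a close crop.

Run:
```python
from h import *
a=load('scene');b=load('side')
A=cv2.resize(a['img'][180:330,200:380],None,fx=4.4,fy=4,interpolation=cv2.INTER_CUBIC)
A=cv2.resize(a['img'][185:325,205:380],(700,560),interpolation=cv2.INTER_CUBIC)
B=cv2.resize(b['img'][175:285,205:345],(763,600),interpolation=cv2.INTER_CUBIC)
cv2.imwrite('pics/c1.png',A[:,:,::-1]);cv2.imwrite('pics/c2.png',B[:,:,::-1])
```

```text
(no output)
```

View pics/c1.png

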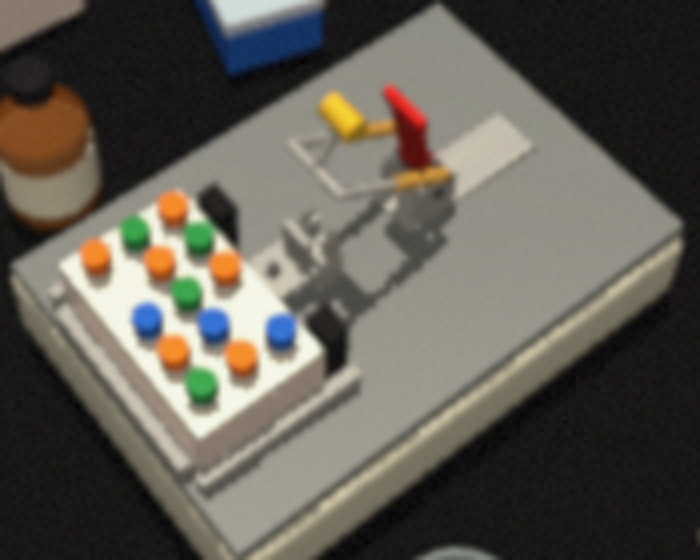

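View pics/c2.png

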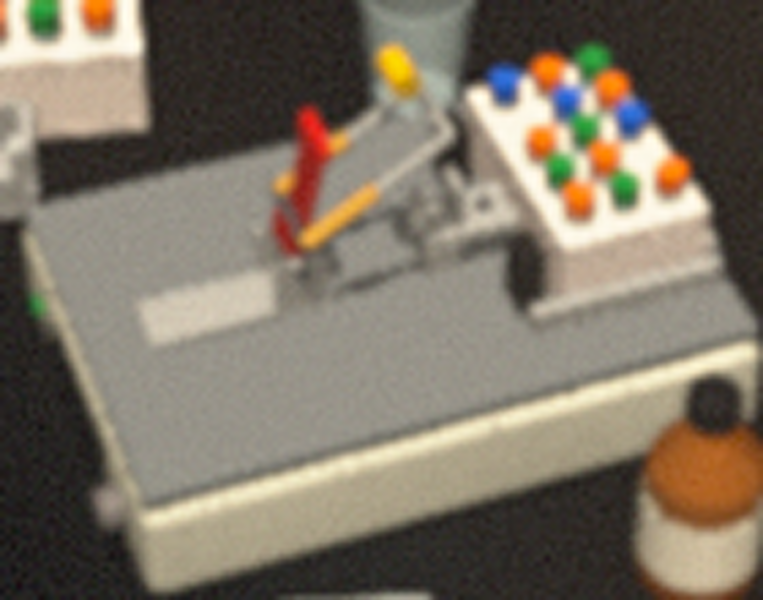

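Both crops show the shaker with the small rack, which is the right one. The red lever stands open, and the bail is raised with its yellow grip at about (341,116) in c1 and (397,70) in c2. Platform corners in c1 are (440,5), (683,230), (240,555) and (11,268). Next I'll measure.

```bash
cat >> h.py <<'E'
def ray(d,u,v,z):
    M=np.array(d['world_from_camera']);r=M[:3,:3]@np.array([(u-d['cx'])/d['fx'],-(v-d['cy'])/d['fy'],-1]);t=(z-M[2,3])/r[2];return M[:3,3]+t*r
def cloud(d):
    z=np.array(d['depth']);v,u=np.mgrid[:z.shape[0],:z.shape[1]]
    p=np.stack([(u-d['cx'])/d['fx']*z,-(v-d['cy'])/d['fy']*z,-z],-1);M=np.array(d['world_from_camera']);return p@M[:3,:3].T+M[:3,3]
E
python3 - <<'E'
from h import *
a=load('scene');b=load('side')
C=[ray(a,205+x/4,185+y/4,.075) for x,y in[(440,5),(683,230),(240,555),(11,268)]]
print(np.round(C,4)); print([np.linalg.norm(C[i]-C[i-1]).round(4) for i in range(4)])
D=[ray(b,205+x/5.45,175+y/5.45,.075) for x,y in[(150,505),(755,345),(25,215)]];print(np.round(D,4))
for d,n in((a,'sc'),(b,'si')):
    P=cloud(d);hsv=cv2.cvtColor(d['img'],cv2.COLOR_RGB2HSV)
    # platform plane pts
    m=(abs(P[...,2]-.075)<.006)&(d['depth']>0)
    m=cv2.morphologyEx(m.astype(np.uint8),cv2.MORPH_OPEN,np.ones((3,3)))
    k,l,s,_=cv2.connectedComponentsWithStats(m);j=1+np.argmax(s[1:,4]);q=P[l==j]
    r=cv2.minAreaRect((q[:,:2]*1000).astype(np.float32));print(n,r,np.median(q[:,2]),len(q))
    roi=np.zeros(m.shape,bool);c=C if n=='sc' else D
    near=np.linalg.norm(P[...,:2]-np.mean(C,0)[:2],axis=-1)<.2
    for nm,lo,hi in(('yel',22,32),('red',0,8)):
        mm=near&(hsv[...,0]>=lo)&(hsv[...,0]<=hi)&(hsv[...,1]>190)&(hsv[...,2]>90)&(P[...,2]>.085)
        if nm=='red': mm|=near&(hsv[...,0]>=172)&(hsv[...,1]>190)&(hsv[...,2]>90)&(P[...,2]>.085)
        vv,uu=np.where(mm);print(n,nm,mm.sum())
        for u,v in list(zip(uu,vv))[::max(1,len(uu)//14)]:print((u,v),(P[v,u]*1000).round(0),hsv[v,u])
E
```

```text
[[0.451  0.0139 0.075 ]
 [0.4483 0.2337 0.075 ]
 [0.7682 0.2402 0.075 ]
 [0.7765 0.0229 0.075 ]]
[np.float64(0.3257), np.float64(0.2198), np.float64(0.3199), np.float64(0.2175)]
[[0.4531 0.0053 0.075 ]
 [0.7678 0.0082 0.075 ]
 [0.4438 0.2233 0.075 ]]
sc ((610.3834838867188, 124.67193603515625), (326.1728515625, 221.49082946777344), 1.669021487236023) 0.07642992586649644 6798
sc yel 50
(np.int64(287), np.int64(210)) [621. 117. 210.] [ 24 192 240]
(np.int64(286), np.int64(211)) [624. 117. 209.] [ 22 198 225]
(np.int64(289), np.int64(211)) [619. 121. 209.] [ 25 200 245]
(np.int64(288), np.int64(212)) [623. 122. 210.] [ 24 205 238]
(np.int64(291), np.int64(212)) [618. 126. 211.] [ 24 200 242]
(np.int64(289), np.int64(213)) [623. 125. 210.] [ 23 208 239]
(np.int64(292), np.int64(213)) [617. 129. 209.] [ 24 201 242]
(np.int64(288), np.int64(214)) [624. 124. 207.] [ 22 211 215]
(np.int64(291), np.int64(214)) [621. 129. 209.] [ 24 204 243]
(np.int64(294), np.int64(214)) [615. 132. 208.] [ 22 194 227]
(np.int64(290), np.int64(215)) [624. 131. 210.] [ 23 211 232]
(np.int64(293), np.int64(215))
[... 3394 characters left out ...]
79.] [  2 223 234]
(np.int64(263), np.int64(200)) [573. 116. 181.] [  1 213 233]
(np.int64(263), np.int64(201)) [572. 112. 181.] [  2 224 221]
(np.int64(263), np.int64(202)) [572. 114. 175.] [  2 221 203]
(np.int64(263), np.int64(203)) [571. 111. 174.] [  1 212 179]
(np.int64(263), np.int64(204)) [570. 107. 175.] [  3 206 160]
(np.int64(261), np.int64(206)) [568. 120. 158.] [  2 200 145]
(np.int64(259), np.int64(208)) [566. 132. 141.] [  8 192 161]
(np.int64(260), np.int64(209)) [565. 120. 147.] [  0 204 141]
(np.int64(261), np.int64(210)) [566. 114. 149.] [  2 193 152]
(np.int64(260), np.int64(213)) [565. 120. 133.] [  2 192 145]
(np.int64(258), np.int64(219)) [556. 112. 120.] [  3 197 137]
```

The measurements agree:
- **Shaker:** origin at about (560,123.5) mm, yaw about 1.6°.
- **Lever:** about 0.16 rad.
- **Tab:** at about (618,124,203), 97 mm from the bail pin against 95.7 mm expected.

Next I'll measure the keeper and fit the linkage.

```bash
cat >> h.py <<'E'
from scipy.optimize import least_squares
YAW=np.radians(1.6);O=np.array([560,123.5,0.])
R=np.array([[np.cos(YAW),-np.sin(YAW),0],[np.sin(YAW),np.cos(YAW),0],[0,0,1]])
def toS(P):return (np.asarray(P)-O)@R      # world mm->shaker mm
def toW(P):return R@np.asarray(P,float)+O
def link(th,al): # lever angle, leg elevation -> pin,bar,tab (x,z shaker)
    t=np.radians(10)-th;p=np.array([22*np.sin(t),103+22*np.cos(t)])
    b=p+89.5*np.array([np.cos(al),np.sin(al)]);return p,b,b+34*np.array([-np.sin(al),np.cos(al)])
def inv(pt_,which,x0=(.3,0.)):
    s=least_squares(lambda q:link(*q)[which]-pt_,x0);return s.x,link(*s.x),np.abs(s.fun).max()
E
python3 - <<'E'
from h import *
s=observe();print(s['tool_pos'],s['tool_rot'],s['qpos'],s['contact_force'],s['opening'])
for n in('scene','side'):
    d=load(n);S=toS(cloud(d)*1000);ok=d['depth']>0
    m=ok&(abs(S[...,1])<14)&(S[...,0]>55)&(S[...,0]<112)&(S[...,2]>82)&(S[...,2]<135)
    q=S[m];print(n,len(q));print(q[np.argsort(q[:,0])].round(0).tolist())
    # rack top and front
    m=ok&(abs(S[...,1])<62)&(S[...,0]>100)&(S[...,0]<215)&(abs(S[...,2]-121)<4);q=S[m];print('rack top',np.percentile(q,[1,50,99],axis=0).round(1).tolist())
print(inv(np.array([58,203.]),2,(.16,.57)))
E
```

```text
[0.21485412 0.47889152 0.40410786] [-3.14020438e+00 -1.99342221e-04  2.71980429e+00] [ 1.00299196e+00  3.42664447e-01  1.52492295e+00 -4.98534743e-06
  1.27540776e+00 -1.46014683e-01] [-0.94425999 -0.61365686  0.73906247] 0.09178722696463455
scene 253
[[69.0, 10.0, 112.0], [69.0, -12.0, 115.0], [69.0, 10.0, 97.0], [70.0, -7.0, 104.0], [70.0, -4.0, 101.0], [70.0, 7.0, 114.0], [70.0, -7.0, 113.0], [70.0, 11.0, 111.0], [70.0, 11.0, 103.0], [70.0, -6.0, 102.0], [70.0, 12.0, 107.0], [70.0, -6.0, 110.0], [71.0, -13.0, 114.0], [71.0, 13.0, 98.0], [71.0, -9.0, 116.0], [72.0, 10.0, 114.0], [72.0, 14.0, 87.0], [72.0, 6.0, 115.0], [72.0, -11.0, 115.0], [72.0, 11.0, 104.0], [72.0, 7.0, 112.0], [73.0, 11.0, 109.0], [73.0, -7.0, 112.0], [73.0, -7.0, 108.0], [73.0, -3.0, 100.0], [73.0, -7.0, 116.0], [73.0, 12.0, 102.0], [73.0, -2.0, 97.0], [73.0, 5.0, 114.0], [73.0, 12.0, 115.0], [74.0, -6.0, 106.0], [74.0, -5.0, 103.0], [74.0, -9.0, 115.0], [74.0, 13.0, 101.0], [74.0, -12.0, 115.0], [75.0, -4.0, 101.0], [75.0, -7.0, 102.0], [75.0, -11.0, 114.0], [75.0, 11.0, 107.0], [76.0, 11.0, 104.0], [76.0, 11.
[... 7220 characters left out ...]
 99.0], [103.0, -8.0, 98.0], [104.0, -0.0, 102.0], [104.0, 8.0, 103.0], [104.0, 8.0, 99.0], [104.0, -5.0, 99.0], [105.0, -13.0, 90.0], [105.0, -3.0, 104.0], [105.0, 5.0, 102.0], [106.0, -2.0, 99.0], [106.0, -1.0, 106.0], [108.0, -5.0, 98.0], [108.0, 10.0, 100.0], [108.0, -12.0, 92.0], [108.0, -4.0, 100.0], [109.0, -9.0, 97.0], [110.0, -8.0, 99.0], [110.0, 9.0, 100.0], [111.0, 2.0, 98.0], [111.0, -4.0, 100.0], [111.0, 3.0, 101.0], [111.0, -12.0, 94.0]]
rack top [[105.8, -61.7, 117.3], [151.7, -14.5, 121.4], [200.4, 58.4, 124.8]]
(array([0.05058513, 0.59221222]), (array([  2.71987479, 124.83122262]), array([ 76.97872792, 174.78993289]), array([ 58., 203.])), np.float64(1.4210854715202004e-14))
```

>>> {"api": "arm_command", "payload": {
  "xyz": [
    [20, -17, 3],
    [25, -22, 3],
    [25, -22, 3],
    [26, -23, 3],
    [26, -23, 0],
    [26, -23, 0],
    [26, -23, 0],
    [26, -23, 0],
    [26, -23, 0],
    [26, -23, 0],
    [26, -23, 0],
    [26, -23, 0],
    [26, -23, 0],
    [26, -23, 0],
    [25, -21, 0],
    [15, -13, 0],
    [7, -6, 0],
    [0, 0, 0]
  ],
  "spin": [1, 1.6, 1.6, 1.6, 1.6, 1.6, 1.6, 1.6, 1.6, 1.6, 1.6, 1.6, 1.6, 1.6, 1.6, 1.6, 0.8, 0],
  "jaw": 0.2
}}

```text
time: 1.9
tool_pos: [0.6184, 0.1243, 0.4159]
tool_rot: [3.142, -0.001, -3.114]
contact_force: [-0.1, 0.8, -0.6]
opening: 0.0552
grip_force: 0.0
```

>>> {"api": "arm_command", "payload": {
  "xyz": [
    [0, 0, -15],
    [0, 1, -15],
    [0, 0, -12],
    [0, 0, -8],
    [0, 0, 0]
  ],
  "spin": [0, 0, 0, 0, 0]
}}

```text
time: 2.4
tool_pos: [0.6174, 0.1265, 0.3656]
tool_rot: [3.142, -0.002, -3.113]
contact_force: [-0.2, -0.8, 0.1]
opening: 0.0551
grip_force: 0.0
```

Run:
```python
from h import *
s=observe();print(s['tool_pos'],s['contact_force'])
a=grab('scene');b=grab('side');w=grab('wrist')
A=cv2.resize(a['img'][175:255,245:335],(405,360),interpolation=cv2.INTER_CUBIC)
B=cv2.resize(b['img'][150:230,235:325],(395,360),interpolation=cv2.INTER_CUBIC)
cv2.imwrite('pics/g1.png',np.hstack([A,B])[:,:,::-1])
g=np.array(s['tool_pos'])-[0,0,.159]
for d in(a,b):print(proj(d,g),proj(d,g-[0,0,.004]))
```

```text
[0.61742295 0.12648405 0.36563462] [-0.17933615 -0.82068888  0.07205465]
(np.float64(291.3675045516856), np.float64(213.06947406169513)) (np.float64(291.3327582694537), np.float64(214.25599782998358))
(np.float64(277.54785475139806), np.float64(186.48777293285295)) (np.float64(277.5478742030008), np.float64(187.66104297907685))
```

View pics/g1.png

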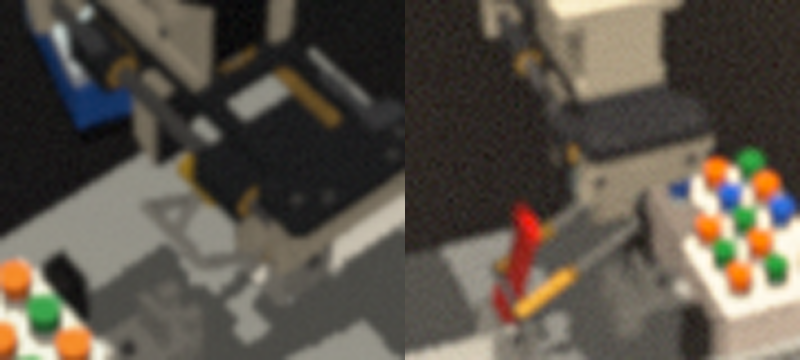

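In g1 the gripper straddles the grip. The bail is still standing, with its bar around (200,250) left. The grasp point projects to (291,214) in the scene view and (277.5,187.7) in the side view, which matches the tab pixels measured earlier. I'll close now.

>>> {"api": "arm_command", "payload": {
  "xyz": [
    [0, 0, 0],
    [0, 0, 0],
    [0, 0, 0],
    [0, 0, 0],
    [0, 0, 0],
    [0, 0, 0],
    [0, 0, 0],
    [0, 0, 0]
  ],
  "spin": [0, 0, 0, 0, 0, 0, 0, 0],
  "jaw": -0.7,
  "squeeze": 15
}}

```text
time: 3.35
tool_pos: [0.618, 0.1259, 0.3668]
tool_rot: [-3.141, 0.0, -3.113]
contact_force: [-0.6, -1.1, 0.9]
opening: 0.0239
grip_force: 15.0
```

Run:
```python
from h import *
# assume tab (58,203)-> tool offset; plan: bar at (x,z)
for x,z in[(72,150),(74,130),(74,119),(76,119),(80,119),(83,119),(84,118),(84,108),(83,103),(80,103),(79,102.5)]:
    q,l,e=inv(np.array([x,z]),1,(.4,0.));
    print((x,z),q.round(2),l[2].round(1),round(e,3))
```

```text
(72, 150) [0.79 0.33] [ 61.  182.2] 0.0
(74, 130) [0.92 0.12] [ 69.9 163.8] 0.0
(74, 119) [0.96 0.  ] [ 73.9 153. ] 0.0
(76, 119) [ 0.83 -0.02] [ 76.5 153. ] 0.0
(80, 119) [ 0.62 -0.04] [ 81.5 153. ] 0.0
(83, 119) [ 0.47 -0.06] [ 84.9 152.9] 0.0
(84, 118) [ 0.42 -0.07] [ 86.4 151.9] 0.0
(84, 108) [ 0.35 -0.19] [ 90.3 141.4] 0.0
(83, 103) [ 0.35 -0.24] [ 91.2 136. ] 0.0
(80, 103) [ 0.5  -0.24] [ 87.9 136.1] 0.0
(79, 102.5) [ 0.55 -0.24] [ 87.  135.6] 0.0
```

>>> {"api": "arm_command", "payload": {
  "xyz": [
    [0.5, 0, -3.5],
    [0.5, 0, -3.5],
    [0.5, 0, -3.5],
    [0.5, 0, -3.5],
    [0.5, 0, -3.5],
    [0.5, 0, -3.5],
    [1.5, 0, -3],
    [1.5, 0, -3],
    [1.5, 0, -3],
    [1.5, 0.1, -3],
    [1.5, 0.1, -3],
    [1.5, 0.1, -3],
    [1.2, 0.1, -1.3],
    [1.2, 0.1, -1.3],
    [1.2, 0, -1.3],
    [1.2, 0, -1.3],
    [1.2, 0, -1.3],
    [1.2, 0, -1.3],
    [0, 0, 0]
  ],
  "spin": [0, 0, 0, 0, 0, 0, 0, 0, 0, 0, 0, 0, 0, 0, 0, 0, 0, 0, 0]
}}

```text
time: 5.25
tool_pos: [0.6368, 0.1265, 0.3191]
tool_rot: [3.142, -0.003, -3.113]
contact_force: [-3.7, -2.7, -2.5]
opening: 0.0239
grip_force: 15.0
```

Run:
```python
from h import *
s=observe();print(s['tool_pos'],s['contact_force'])
a=grab('scene');b=grab('side')
A=cv2.resize(a['img'][195:275,245:335],(405,360),interpolation=cv2.INTER_CUBIC)
B=cv2.resize(b['img'][160:240,235:325],(395,360),interpolation=cv2.INTER_CUBIC)
cv2.imwrite('pics/g2.png',np.hstack([A,B])[:,:,::-1])
t=toS(np.array(s['tool_pos'])*1000);tab=np.array([t[0],t[2]-163.8]);q,l,e=inv(tab,2,(.8,0.1));print(q,l,t[1])
for n,d in(('sc',a),('si',b)):
    S=toS(cloud(d)*1000);ok=d['depth']>0
    for sgn in(1,-1):
        m=ok&(abs(S[...,1]*sgn-21)<5)&(S[...,0]>20)&(S[...,0]<100)&(S[...,2]>108)&(S[...,2]<140)
        qq=S[m];print(n,sgn,qq[np.argsort(qq[:,0])][-25:].round(0).tolist())
    m=ok&(abs(S[...,1])<20)&(S[...,0]>-40)&(S[...,0]<20)&(S[...,2]>162)
    print('tip',np.median(S[m],0) if m.any() else None)
```

```text
[0.63680024 0.12651288 0.31906192] [-3.69276204 -2.69106008 -2.48589545]
[0.78256038 0.0022897 ] (array([-12.56749021, 121.05708143]), array([ 76.93227518, 121.26200908]), array([ 76.85442557, 155.26191995])) 0.8673167032630134
sc 1 [[65.0, 22.0, 123.0], [65.0, 23.0, 120.0], [65.0, 19.0, 124.0], [66.0, 21.0, 123.0], [67.0, 22.0, 117.0], [68.0, 22.0, 122.0], [69.0, 20.0, 125.0], [70.0, 21.0, 123.0], [72.0, 23.0, 123.0], [73.0, 21.0, 122.0], [73.0, 21.0, 126.0], [73.0, 18.0, 122.0], [75.0, 24.0, 122.0], [75.0, 18.0, 124.0], [76.0, 22.0, 121.0], [76.0, 22.0, 125.0], [76.0, 23.0, 119.0], [77.0, 20.0, 124.0], [77.0, 17.0, 125.0], [78.0, 18.0, 123.0], [79.0, 22.0, 124.0], [79.0, 22.0, 121.0], [80.0, 16.0, 122.0], [80.0, 20.0, 123.0]]
sc -1 [[76.0, -21.0, 122.0], [76.0, -17.0, 123.0], [78.0, -22.0, 122.0], [79.0, -17.0, 125.0], [79.0, -20.0, 123.0], [80.0, -19.0, 119.0]]
tip [-32.69562972  -0.83811475 170.53089779]
si 1 [[44.0, 18.0, 121.0], [44.0, 18.0, 124.0], [47.0, 17.0, 120.0], [48.0, 20.0, 122.0], [50.0, 19.0, 122.0], [51.0, 19.0, 118.0], [52.0, 22.0, 123.0], [53.0, 18.0, 122.0], [55.
[... 254 characters left out ...]
 20.0, 118.0], [72.0, 21.0, 121.0], [74.0, 18.0, 123.0], [75.0, 19.0, 118.0], [75.0, 21.0, 123.0]]
si -1 [[47.0, -22.0, 121.0], [47.0, -22.0, 124.0], [50.0, -23.0, 120.0], [51.0, -20.0, 121.0], [52.0, -24.0, 121.0], [52.0, -23.0, 123.0], [55.0, -24.0, 119.0], [55.0, -24.0, 123.0], [57.0, -18.0, 121.0], [58.0, -23.0, 121.0], [59.0, -22.0, 124.0], [61.0, -24.0, 125.0], [61.0, -23.0, 120.0], [65.0, -22.0, 122.0], [67.0, -24.0, 123.0], [67.0, -22.0, 118.0], [68.0, -22.0, 125.0], [69.0, -25.0, 123.0], [71.0, -20.0, 122.0], [72.0, -25.0, 122.0], [73.0, -23.0, 124.0], [76.0, -23.0, 123.0], [77.0, -22.0, 118.0], [78.0, -19.0, 122.0], [78.0, -25.0, 124.0]]
tip [-36.64715235  -7.00167183 171.00855065]
```

View pics/g2.png

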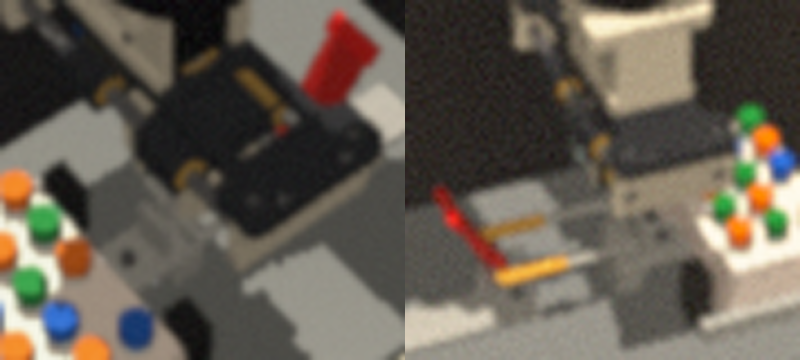

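In g2 the bail is level above the keeper and the lever is swung back to about 0.78 rad. The depth points agree with the linkage model, which puts the bar at about x 77, z 121. Next I'll probe toward the back plate.

>>> {"api": "arm_command", "payload": {
  "xyz": [
    [0, -0.3, -1],
    [0, -0.3, -1],
    [0.7, 0, 0],
    [0.7, 0, 0],
    [0.7, 0, 0],
    [0.7, 0, 0],
    [0, 0, 0]
  ],
  "spin": [0, 0, 0, 0, 0, 0, 0]
}}

```text
time: 6.05
tool_pos: [0.64, 0.126, 0.3179]
tool_rot: [3.141, 0.0, -3.113]
contact_force: [-4.7, 0.4, -2.3]
opening: 0.0243
grip_force: 15.0
```

>>> {"api": "arm_command", "payload": {
  "xyz": [
    [0.7, 0, 0],
    [0.7, 0, 0],
    [0, 0, 0]
  ],
  "spin": [0, 0, 0]
}}

```text
time: 6.35
tool_pos: [0.6414, 0.126, 0.318]
tool_rot: [3.141, 0.0, -3.113]
contact_force: [-3.7, -0.9, -1.8]
opening: 0.0238
grip_force: 15.0
```

>>> {"api": "arm_command", "payload": {
  "xyz": [
    [0.7, 0, 0],
    [0, 0, 0]
  ],
  "spin": [0, 0]
}}

```text
time: 6.55
tool_pos: [0.6421, 0.1259, 0.318]
tool_rot: [3.141, 0.0, -3.113]
contact_force: [-4.3, 0.1, -2.7]
opening: 0.0237
grip_force: 15.0
```

>>> {"api": "arm_command", "payload": {
  "xyz": [
    [0.7, 0, -0.5],
    [0.7, 0, -0.4],
    [0, 0, 0]
  ],
  "spin": [0, 0, 0]
}}

```text
time: 6.85
tool_pos: [0.6435, 0.126, 0.3169]
tool_rot: [3.141, 0.0, -3.113]
contact_force: [-4.3, -0.3, -2.5]
opening: 0.0237
grip_force: 15.0
```

>>> {"api": "arm_command", "payload": {
  "xyz": [
    [0.7, 0, 0],
    [0, 0, 0]
  ],
  "spin": [0, 0]
}}

```text
time: 7.05
tool_pos: [0.6442, 0.1259, 0.3171]
tool_rot: [3.141, 0.0, -3.113]
contact_force: [-4.6, 1.5, -1.6]
opening: 0.024
grip_force: 15.0
```

>>> {"api": "arm_command", "payload": {
  "xyz": [
    [0.7, 0, 0],
    [0, 0, 0]
  ],
  "spin": [0, 0]
}}

```text
time: 7.25
tool_pos: [0.6449, 0.1259, 0.317]
tool_rot: [3.141, 0.0, -3.113]
contact_force: [-4.7, 1.6, -1.8]
opening: 0.0238
grip_force: 15.0
```

>>> {"api": "arm_command", "payload": {
  "xyz": [
    [0.7, 0, 0],
    [0, 0, 0]
  ],
  "spin": [0, 0]
}}

```text
time: 7.45
tool_pos: [0.6453, 0.1259, 0.3169]
tool_rot: [3.141, -0.001, -3.113]
contact_force: [-5.7, 0.5, -1.8]
opening: 0.0242
grip_force: 15.0
```

>>> {"api": "arm_command", "payload": {
  "xyz": [
    [0.5, 0, 0],
    [0, 0, 0]
  ],
  "spin": [0, 0]
}}

```text
time: 7.65
tool_pos: [0.6456, 0.126, 0.3168]
tool_rot: [3.141, -0.002, -3.113]
contact_force: [-6.5, 1.1, -1.8]
opening: 0.0235
grip_force: 15.0
```

>>> {"api": "arm_command", "payload": {
  "xyz": [
    [0.5, 0, 0],
    [0, 0, 0]
  ],
  "spin": [0, 0]
}}

```text
time: 7.85
tool_pos: [0.646, 0.126, 0.3168]
tool_rot: [3.142, -0.002, -3.113]
contact_force: [-7.8, 0.2, -1.5]
opening: 0.024
grip_force: 15.0
```

Run:
```python
from h import *
f=[]
for i in range(3):
    s=observe();f.append(s['contact_force'])
    b=grab('side')
print(np.mean(f,0),s['tool_pos'])
t=toS(np.array(s['tool_pos'])*1000);q,l,e=inv(np.array([t[0],t[2]-163.8]),2,(.5,0.));print(q,l)
S=toS(cloud(b)*1000);ok=b['depth']>0
m=ok&(abs(S[...,1])<11)&(S[...,0]>80)&(S[...,0]<96)&(S[...,2]>104)&(S[...,2]<128);print(np.sort(S[m][:,0]).round(0))
# planned tab for bar = contact-1 then down
x0,z0=l[1]
for dx,z in[(0,z0),(-1,z0),(-1,z0-4),(-1,z0-8),(-1,z0-12),(-1,z0-15),(-1,z0-17)]:
    q2,l2,e=inv(np.array([x0+dx,z]),1,(.5,0.));print(dx,round(z-z0,1),(l2[2]-l[2]).round(2),q2.round(2))
```

```text
[-7.71020633  0.32166536 -1.79679975] [0.6460104  0.12598515 0.31677771]
[ 0.41847368 -0.0593761 ] (array([ -5.31362859, 124.34866158]), array([ 84.0286507, 119.0376229]), array([ 86.04625198, 152.97770665]))
[81. 81. 82. 82. 83. 84. 85. 85. 88. 88. 88. 88. 88. 89. 90. 90. 90. 92.]
0 0.0 [0. 0.] [ 0.42 -0.06]
-1 0.0 [-1.11  0.01] [ 0.47 -0.06]
-1 -4.0 [ 0.45 -4.12] [ 0.45 -0.1 ]
-1 -8.0 [ 2.02 -8.32] [ 0.43 -0.15]
-1 -12.0 [  3.61 -12.59] [ 0.39 -0.2 ]
-1 -15.0 [  4.8  -15.85] [ 0.36 -0.23]
-1 -17.0 [  5.6  -18.05] [ 0.34 -0.26]
```

>>> {"api": "arm_command", "payload": {
  "xyz": [
    [-0.8, 0, 0],
    [-0.8, 0, 0],
    [0.3, 0, -1],
    [0.4, 0, -1],
    [0.4, 0, -1],
    [0.4, 0, -1],
    [0, 0, 0]
  ],
  "spin": [0, 0, 0, 0, 0, 0, 0]
}}

```text
time: 8.7
tool_pos: [0.6466, 0.1259, 0.3131]
tool_rot: [3.141, 0.001, -3.113]
contact_force: [-3.8, 0.9, 0.0]
opening: 0.0241
grip_force: 15.0
```

>>> {"api": "arm_command", "payload": {
  "xyz": [
    [0.4, 0, -1],
    [0.4, 0, -1],
    [0, 0, 0]
  ],
  "spin": [0, 0, 0]
}}

```text
time: 9.0
tool_pos: [0.6474, 0.1259, 0.311]
tool_rot: [3.141, 0.001, -3.113]
contact_force: [-2.4, 1.0, 0.3]
opening: 0.0236
grip_force: 15.0
```

>>> {"api": "arm_command", "payload": {
  "xyz": [
    [0.4, 0, -1],
    [0.4, 0, -1],
    [0, 0, 0]
  ],
  "spin": [0, 0, 0]
}}

```text
time: 9.3
tool_pos: [0.6481, 0.1259, 0.3089]
tool_rot: [3.142, 0.0, -3.113]
contact_force: [-2.4, 1.9, 0.3]
opening: 0.0237
grip_force: 15.0
```

>>> {"api": "arm_command", "payload": {
  "xyz": [
    [0.4, 0, -1],
    [0.4, 0, -1],
    [0, 0, 0]
  ],
  "spin": [0, 0, 0]
}}

```text
time: 9.6
tool_pos: [0.6488, 0.1259, 0.3068]
tool_rot: [3.141, -0.0, -3.113]
contact_force: [-2.8, 1.0, 0.1]
opening: 0.0241
grip_force: 15.0
```

>>> {"api": "arm_command", "payload": {
  "xyz": [
    [0.4, 0, -1],
    [0.4, 0, -1],
    [0, 0, 0]
  ],
  "spin": [0, 0, 0]
}}

```text
time: 9.9
tool_pos: [0.6496, 0.1259, 0.3049]
tool_rot: [3.141, -0.0, -3.113]
contact_force: [-3.7, 1.6, 1.3]
opening: 0.0238
grip_force: 15.0
```

>>> {"api": "arm_command", "payload": {
  "xyz": [
    [0.4, 0, -1],
    [0.3, 0, -1],
    [0, 0, 0]
  ],
  "spin": [0, 0, 0]
}}

```text
time: 10.2
tool_pos: [0.6501, 0.126, 0.303]
tool_rot: [3.141, -0.001, -3.113]
contact_force: [-5.5, 1.8, 2.4]
opening: 0.0236
grip_force: 15.0
```

>>> {"api": "arm_command", "payload": {
  "xyz": [
    [0.4, 0, -1],
    [0.3, 0, -1],
    [0, 0, 0]
  ],
  "spin": [0, 0, 0]
}}

```text
time: 10.5
tool_pos: [0.6505, 0.126, 0.3008]
tool_rot: [3.141, -0.002, -3.113]
contact_force: [-6.9, 1.5, 2.0]
opening: 0.0235
grip_force: 15.0
```

Run:
```python
from h import *
s=observe()
t=toS(np.array(s['tool_pos'])*1000);q,l,e=inv(np.array([t[0],t[2]-163.8]),2,(.5,0.));print(q,l,s['contact_force'])
```

```text
[ 0.3773769  -0.23212505] (array([ -4.43202768, 124.54894732]), array([ 82.66755845, 103.95982163]), array([ 90.48912575, 137.04793256])) [-6.88760035  1.51086488  2.02281486]
```

>>> {"api": "arm_command", "payload": {
  "xyz": [
    [-0.8, 0, 0],
    [-0.8, 0, 0],
    [0.1, 0, -0.8],
    [0, 0, 0]
  ],
  "spin": [0, 0, 0, 0]
}}

```text
time: 10.9
tool_pos: [0.6496, 0.126, 0.3007]
tool_rot: [3.141, 0.001, -3.113]
contact_force: [-3.6, 2.8, 3.5]
opening: 0.0237
grip_force: 15.0
```

>>> {"api": "arm_command", "payload": {
  "xyz": [
    [0.2, 0, -0.7],
    [0, 0, 0]
  ],
  "spin": [0, 0]
}}

```text
time: 11.1
tool_pos: [0.6497, 0.126, 0.3005]
tool_rot: [3.141, 0.001, -3.113]
contact_force: [-5.3, 2.4, 7.2]
opening: 0.0238
grip_force: 15.0
```

>>> {"api": "arm_command", "payload": {
  "xyz": [
    [0.2, 0, -0.6],
    [0, 0, 0]
  ],
  "spin": [0, 0]
}}

```text
time: 11.3
tool_pos: [0.6498, 0.126, 0.3003]
tool_rot: [3.141, 0.001, -3.113]
contact_force: [-6.8, 1.2, 9.7]
opening: 0.0237
grip_force: 15.0
```

>>> {"api": "arm_command", "payload": {
  "xyz": [
    [0, 0, 0.7],
    [-0.6, 0, 0.5],
    [-0.7, 0, 0],
    [-0.7, 0, 0],
    [0, 0, 0]
  ],
  "spin": [0, 0, 0, 0, 0]
}}

```text
time: 11.8
tool_pos: [0.6487, 0.1259, 0.3007]
tool_rot: [3.141, 0.004, -3.113]
contact_force: [4.0, 1.9, 2.5]
opening: 0.0233
grip_force: 15.0
```

>>> {"api": "arm_command", "payload": {
  "xyz": [
    [-0.7, 0, 0],
    [0, 0, 0]
  ],
  "spin": [0, 0]
}}

```text
time: 12.0
tool_pos: [0.6481, 0.1258, 0.3007]
tool_rot: [3.141, 0.004, -3.113]
contact_force: [4.6, 3.5, 2.0]
opening: 0.0237
grip_force: 15.0
```

>>> {"api": "arm_command", "payload": {
  "xyz": [
    [-0.7, 0, 0],
    [0, 0, 0]
  ],
  "spin": [0, 0]
}}

```text
time: 12.2
tool_pos: [0.6474, 0.1258, 0.3007]
tool_rot: [3.141, 0.004, -3.113]
contact_force: [5.5, 2.5, 2.4]
opening: 0.0239
grip_force: 15.0
```

>>> {"api": "arm_command", "payload": {
  "xyz": [
    [-0.7, 0, 0],
    [0, 0, 0]
  ],
  "spin": [0, 0]
}}

```text
time: 12.4
tool_pos: [0.6468, 0.1258, 0.3007]
tool_rot: [3.141, 0.004, -3.113]
contact_force: [5.1, 1.2, 2.1]
opening: 0.0237
grip_force: 15.0
```

>>> {"api": "arm_command", "payload": {
  "xyz": [
    [-0.7, 0, 0],
    [0, 0, 0]
  ],
  "spin": [0, 0]
}}

```text
time: 12.6
tool_pos: [0.6461, 0.1258, 0.3007]
tool_rot: [3.142, 0.004, -3.113]
contact_force: [5.2, 1.7, 2.6]
opening: 0.0234
grip_force: 15.0
```

>>> {"api": "arm_command", "payload": {
  "xyz": [
    [-0.7, 0, 0],
    [0, 0, 0]
  ],
  "spin": [0, 0]
}}

```text
time: 12.8
tool_pos: [0.6454, 0.1257, 0.3008]
tool_rot: [3.142, 0.004, -3.113]
contact_force: [5.9, 2.5, 2.2]
opening: 0.0237
grip_force: 15.0
```

Run:
```python
from h import *
s=observe();print(s['contact_force'],s['tool_pos'])
t=toS(np.array(s['tool_pos'])*1000);q,l,e=inv(np.array([t[0],t[2]-163.8]),2,(.5,0.));print(q,l)
a=grab('scene');b=grab('side')
A=cv2.resize(a['img'][205:285,240:330],(405,360),interpolation=cv2.INTER_CUBIC)
B=cv2.resize(b['img'][165:245,235:325],(395,360),interpolation=cv2.INTER_CUBIC)
cv2.imwrite('pics/g3.png',np.hstack([A,B])[:,:,::-1])
for n,d in(('sc',a),('si',b)):
    S=toS(cloud(d)*1000);ok=d['depth']>0
    m=ok&(abs(S[...,1])<62)&(S[...,0]>100)&(S[...,0]<215)&(abs(S[...,2]-121)<4);print(np.percentile(S[m],[1,99],axis=0).round(1).tolist())
    for sg in(1,-1):
        m=ok&(abs(sg*S[...,1]-21)<5)&(S[...,0]>55)&(S[...,0]<100)&(S[...,2]>102)&(S[...,2]<128);q=S[m];print(n,sg,q[np.argsort(q[:,0])][-8:].round(0).tolist())
```

```text
[5.93718397 2.50112085 2.18471794] [0.64537822 0.12573167 0.30075682]
[ 0.61104748 -0.2160862 ] (array([ -9.30123538, 122.93707653]), array([ 78.11735979, 103.7475164 ]), array([ 85.40724855, 136.95681513]))
[[106.4, -59.3, 117.2], [201.9, 61.3, 124.8]]
sc 1 [[79.0, 23.0, 105.0], [79.0, 19.0, 105.0], [80.0, 20.0, 103.0], [80.0, 17.0, 108.0], [81.0, 18.0, 105.0], [82.0, 16.0, 105.0], [83.0, 20.0, 105.0], [97.0, 17.0, 127.0]]
sc -1 [[95.0, -17.0, 124.0]]
[[114.4, -61.1, 117.5], [200.4, 55.7, 124.7]]
si 1 [[60.0, 19.0, 108.0], [60.0, 21.0, 110.0], [63.0, 20.0, 106.0], [63.0, 21.0, 108.0], [65.0, 19.0, 106.0], [66.0, 20.0, 109.0], [69.0, 21.0, 107.0], [72.0, 21.0, 106.0]]
si -1 [[73.0, -23.0, 109.0], [76.0, -25.0, 106.0], [76.0, -17.0, 110.0], [76.0, -16.0, 113.0], [77.0, -22.0, 107.0], [78.0, -26.0, 106.0], [80.0, -20.0, 104.0], [84.0, -18.0, 105.0]]
```

View pics/g3.png

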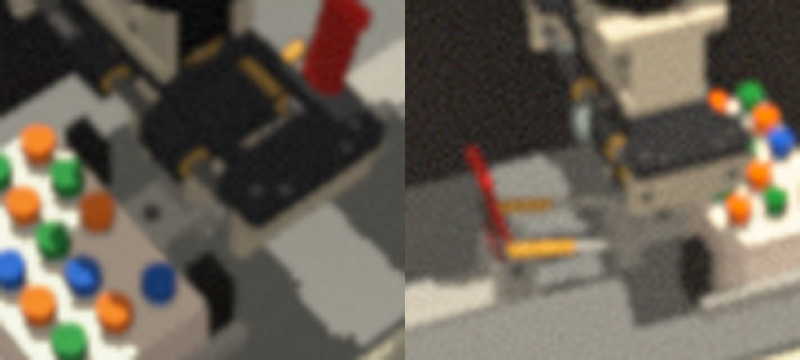

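g3 shows the bail legs sloping down into the keeper, with the lever at about 0.6 rad. The bar is at groove height (z about 103.5). I'll draw it back a little more to seat it on the prongs.

>>> {"api": "arm_command", "payload": {
  "xyz": [
    [-0.7, 0, 0],
    [0, 0, 0]
  ],
  "spin": [0, 0]
}}

```text
time: 13.1
tool_pos: [0.6447, 0.1257, 0.3008]
tool_rot: [3.142, 0.004, -3.113]
contact_force: [5.7, 0.9, 2.8]
opening: 0.0242
grip_force: 15.0
```

>>> {"api": "arm_command", "payload": {
  "xyz": [
    [-0.7, 0, 0],
    [0, 0, 0]
  ],
  "spin": [0, 0]
}}

```text
time: 13.3
tool_pos: [0.644, 0.1257, 0.3008]
tool_rot: [3.142, 0.004, -3.113]
contact_force: [5.4, 1.7, 3.1]
opening: 0.0238
grip_force: 15.0
```

>>> {"api": "arm_command", "payload": {
  "xyz": [
    [-0.7, 0, 0],
    [0, 0, 0]
  ],
  "spin": [0, 0]
}}

```text
time: 13.5
tool_pos: [0.6433, 0.1257, 0.3008]
tool_rot: [3.142, 0.005, -3.113]
contact_force: [5.6, 1.8, 2.6]
opening: 0.0239
grip_force: 15.0
```

Run:
```python
from h import *
b=grab('side');a=grab('scene')
for d in(b,a):
    S=toS(cloud(d)*1000);ok=d['depth']>0
    m=ok&(abs(S[...,1])<13)&(S[...,0]>55)&(S[...,0]<90)&(S[...,2]>98)&(S[...,2]<118);q=S[m];print(np.sort(q[:,0]).round(0)[:20])
    m=ok&(abs(S[...,1])<50)&(S[...,2]<116)&(S[...,2]>92)&(S[...,0]>110)&(S[...,0]<130);print('front',np.median(S[m],0) if m.any() else 0)
    m=ok&(abs(S[...,1])<55)&(S[...,0]>170)&(S[...,0]<230)&(abs(S[...,2]-121)<3);print('far',np.percentile(S[m][:,0],[90,97,99]))
```

```text
[66. 66. 66. 66. 66. 66. 66. 67. 67. 67. 68. 69. 69. 69. 70. 70. 70. 71.
 71. 71.]
front [119.08027336 -14.88902017 102.50703543]
far [197.0943523  198.52039872 198.80958208]
[73. 78. 81. 82. 85. 85. 86. 86. 88. 88. 88. 89. 89. 89. 89. 89. 89. 89.
 89. 89.]
front [112.67701846  -1.64593551 107.82467577]
far [199.21930385 200.04387801 200.42881464]
```

The rack slid about 2 mm along with the bar, so the bar is hooked. I'll release it and lift clear.

>>> {"api": "arm_command", "payload": {
  "xyz": [
    [0, 0, 0],
    [0, 0, 0],
    [0, 0, 0],
    [0, 0, 0],
    [0, 0, 6],
    [0, 0, 10],
    [0, 0, 16],
    [0, 0, 20],
    [0, 0, 20],
    [0, 0, 20],
    [0, 0, 10],
    [0, 0, 0]
  ],
  "spin": [0, 0, 0, 0, 0, 0, 0, 0, 0, 0, 0, 0],
  "jaw": 0.1
}}

```text
time: 14.8
tool_pos: [0.6424, 0.1259, 0.4044]
tool_rot: [3.141, 0.004, -3.113]
contact_force: [0.1, 0.3, -0.2]
opening: 0.0504
grip_force: 0.0
```

Run:
```python
from h import *
s=observe();print(s['tool_pos'],s['opening'],s['contact_force'])
b=grab('side');a=grab('scene')
A=cv2.resize(a['img'][200:280,240:330],(405,360),interpolation=cv2.INTER_CUBIC)
B=cv2.resize(b['img'][165:245,235:325],(395,360),interpolation=cv2.INTER_CUBIC)
cv2.imwrite('pics/g4.png',np.hstack([A,B])[:,:,::-1])
for d in(b,a):
    S=toS(cloud(d)*1000);ok=d['depth']>0
    m=ok&(abs(S[...,1])<20)&(S[...,0]>-60)&(S[...,0]<20)&(S[...,2]>150)&(S[...,2]<185);q=S[m];print('lever',q[np.argsort(q[:,2])][-8:].round(0).tolist())
    m=ok&(abs(S[...,1])<13)&(S[...,0]>60)&(S[...,0]<105)&(S[...,2]>130)&(S[...,2]<160);print('tab',np.median(S[m],0).round(1) if m.any() else 0,m.sum())
for ph in range(10,96,8):
    p=np.radians(ph);c=np.array([0,103])+62*np.array([-np.sin(p),np.cos(p)])+3.5*np.array([np.cos(p),np.sin(p)])
    print(ph,'tcp shaker',(c+[9.5,178]).round(1))
```

```text
[0.64237145 0.12594247 0.4044318 ] 0.05040161128992006 [ 0.11308881  0.30862591 -0.22970512]
lever [[-23.0, 10.0, 177.0], [-22.0, -4.0, 177.0], [-21.0, 8.0, 178.0], [-23.0, -14.0, 178.0], [-26.0, 9.0, 179.0], [-26.0, -17.0, 179.0], [-23.0, 3.0, 179.0], [-25.0, -14.0, 179.0]]
tab [ 82.   -3.1 140.9] 45
lever [[-13.0, 13.0, 151.0]]
tab [ 87.7   2.3 142.8] 86
10 tcp shaker [  2.2 342.7]
18 tcp shaker [ -6.3 341. ]
26 tcp shaker [-14.5 338.3]
34 tcp shaker [-22.3 334.4]
42 tcp shaker [-29.4 329.4]
50 tcp shaker [-35.7 323.5]
58 tcp shaker [-41.2 316.8]
66 tcp shaker [-45.7 309.4]
74 tcp shaker [-49.1 301.5]
82 tcp shaker [-51.4 293.1]
90 tcp shaker [-52.5 284.5]
```

View pics/g4.png

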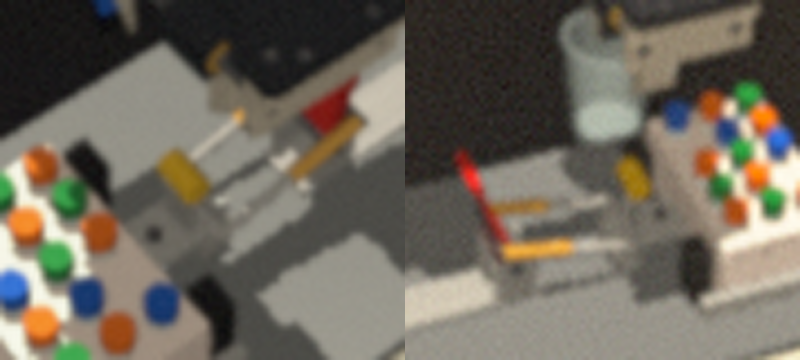

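g4 shows the bail left in the keeper with the yellow grip at (185,178) left, and the lever standing at about 0.67 rad. Next I'll close the jaw and move beside the lever.

>>> {"api": "arm_command", "payload": {
  "xyz": [
    [-6, 0, 2],
    [-12, -1, 0],
    [-14, -1, 0],
    [-14, -0.2, 0],
    [-14, 0, 0],
    [-10, 0, 0],
    [-4, 0, -10],
    [0, 0, -18],
    [0, 0, -18],
    [0, 0, -14],
    [0, 0, -6],
    [0, 0, 0]
  ],
  "spin": [0, 0, 0, 0, 0, 0, 0, 0, 0, 0, 0, 0],
  "jaw": -1
}}

```text
time: 16.1
tool_pos: [0.5681, 0.1236, 0.3366]
tool_rot: [-3.142, -0.003, -3.113]
contact_force: [0.3, -0.1, 0.8]
opening: 0.0005
grip_force: 0.0
```

>>> {"api": "arm_command", "payload": {
  "xyz": [
    [-2.5, 0, 0],
    [-2.5, 0, 0],
    [-2.5, -0.1, 0],
    [-2.5, -0.1, 0],
    [-2.5, -0.1, 0],
    [-2.5, -0.1, 0],
    [-2.5, -0.1, 0],
    [-2.5, -0.1, 0],
    [-2.5, 0, 0],
    [-2.6, -0.1, -0.6],
    [-2.6, -0.1, -0.8],
    [-2.6, -0.1, -1.1],
    [0, 0, 0]
  ],
  "spin": [0, 0, 0, 0, 0, 0, 0, 0, 0, 0, 0, 0, 0]
}}

```text
time: 17.4
tool_pos: [0.5376, 0.1228, 0.3354]
tool_rot: [3.142, -0.001, -3.113]
contact_force: [0.4, -0.0, -0.5]
opening: 0.0007
grip_force: 0.5
```

>>> {"api": "arm_command", "payload": {
  "xyz": [
    [-2.4, -0.1, -2],
    [-2.4, -0.1, -2],
    [-2.3, 0, -2],
    [-2.1, -0.1, -2],
    [-2.1, -0.1, -2],
    [-2.1, 0, -2],
    [-1.8, 0, -2.2],
    [-1.8, 0, -2.2],
    [-1.8, 0, -2.2],
    [0, 0, 0]
  ],
  "spin": [0, 0, 0, 0, 0, 0, 0, 0, 0, 0]
}}

```text
time: 18.4
tool_pos: [0.519, 0.1223, 0.3166]
tool_rot: [-3.142, -0.001, -3.113]
contact_force: [0.2, -0.0, 1.0]
opening: 0.0007
grip_force: 0.5
```

Run:
```python
from h import *
s=observe();print(s['tool_pos'],s['contact_force'])
b=grab('side');a=grab('scene')
B=cv2.resize(b['img'][165:245,235:325],(395,360),interpolation=cv2.INTER_CUBIC)
A=cv2.resize(a['img'][200:280,240:330],(405,360),interpolation=cv2.INTER_CUBIC)
cv2.imwrite('pics/g5.png',np.hstack([A,B])[:,:,::-1])
```

```text
[0.51895891 0.12234688 0.31660545] [ 0.24270778 -0.02157983  0.96184785]
```

View pics/g5.png

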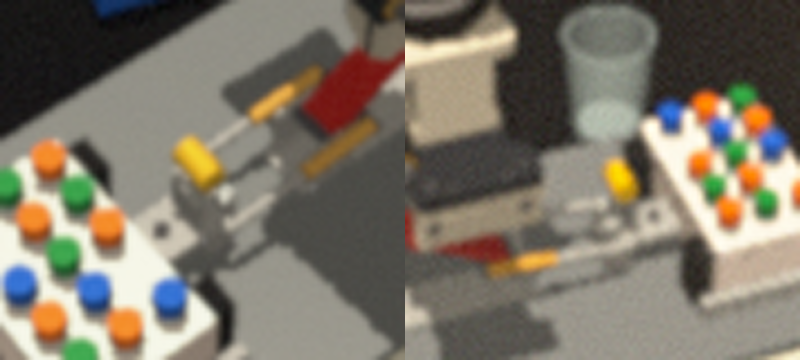

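g5 shows the lever folding down under the gripper and the rack moved slightly toward −x. I'll check by depth that the bar is still behind the prongs.

Run:
```python
from h import *
for n in('scene','side'):
    d=load(n);S=toS(cloud(d)*1000);ok=d['depth']>0;hsv=cv2.cvtColor(d['img'],cv2.COLOR_RGB2HSV)
    m=ok&(hsv[...,0]>20)&(hsv[...,0]<32)&(hsv[...,1]>150)&(S[...,2]>120)&(abs(S[...,1])<16)&(S[...,0]>50)&(S[...,0]<110);q=S[m];print(n,'tab',q.mean(0).round(1),q[:,2].max())
    for sg in(1,-1):
        m=ok&(abs(sg*S[...,1]-20)<4)&(S[...,0]>25)&(S[...,0]<100)&(S[...,2]>92)&(S[...,2]<125);q=S[m];print('leg',q[np.argsort(q[:,0])][::3].round(0)[:,[0,2]].tolist())
    m=ok&(abs(S[...,1])<13)&(S[...,0]>55)&(S[...,0]<95)&(S[...,2]>104)&(S[...,2]<128);q=S[m];print('keep',q[np.argsort(q[:,0])][::2].round(0).tolist())
```

```text
scene tab [ 78.    2.5 143.4] 148.16986603812154
leg [[26.0, 109.0], [29.0, 108.0], [31.0, 110.0], [33.0, 114.0], [36.0, 108.0], [39.0, 108.0], [42.0, 110.0], [44.0, 104.0], [46.0, 108.0], [50.0, 108.0], [52.0, 109.0], [55.0, 109.0], [58.0, 107.0], [61.0, 105.0], [63.0, 108.0], [65.0, 108.0], [68.0, 106.0], [71.0, 107.0], [73.0, 107.0], [75.0, 107.0], [96.0, 101.0]]
leg [[27.0, 110.0], [30.0, 110.0], [33.0, 112.0], [34.0, 111.0], [39.0, 113.0], [41.0, 110.0], [43.0, 108.0], [46.0, 110.0], [49.0, 108.0], [52.0, 110.0], [53.0, 107.0], [73.0, 107.0]]
keep [[63.0, 6.0, 113.0], [64.0, 11.0, 109.0], [65.0, 12.0, 115.0], [65.0, 13.0, 104.0], [67.0, 7.0, 115.0], [68.0, 12.0, 106.0], [69.0, 6.0, 115.0], [70.0, 7.0, 114.0], [70.0, 11.0, 107.0], [71.0, 6.0, 113.0], [72.0, 10.0, 114.0], [72.0, 10.0, 111.0], [72.0, 4.0, 108.0], [73.0, 12.0, 106.0], [74.0, 1.0, 110.0], [75.0, 3.0, 109.0], [75.0, 10.0, 106.0], [76.0, -3.0, 116.0], [76.0, 2.0, 117.0], [81.0, 3.0, 123.0], [81.0, -3.0, 124.0], [82.0, -6.0, 122.0], [82.0, -9.0, 126.0], [82.0, 9.0, 116.0], [83.0, 10.0, 105.0], [83.0, 10.0, 113.0], [83.0
[... 730 characters left out ...]
 [68.0, 102.0], [70.0, 105.0], [71.0, 109.0], [73.0, 105.0], [87.0, 104.0], [100.0, 96.0]]
keep [[61.0, 6.0, 111.0], [61.0, -8.0, 107.0], [62.0, -6.0, 113.0], [62.0, -5.0, 109.0], [64.0, 7.0, 109.0], [65.0, 10.0, 114.0], [65.0, -6.0, 108.0], [66.0, 4.0, 111.0], [66.0, -11.0, 108.0], [67.0, 6.0, 105.0], [68.0, 9.0, 109.0], [69.0, 4.0, 106.0], [70.0, -2.0, 118.0], [70.0, -1.0, 114.0], [71.0, 2.0, 108.0], [71.0, -5.0, 124.0], [72.0, -10.0, 106.0], [73.0, -0.0, 112.0], [76.0, -1.0, 116.0], [78.0, -10.0, 118.0], [79.0, -8.0, 120.0], [80.0, 1.0, 109.0], [80.0, 2.0, 115.0], [81.0, 3.0, 110.0], [81.0, -11.0, 111.0], [82.0, -8.0, 116.0], [83.0, -5.0, 117.0], [84.0, -10.0, 109.0], [85.0, -8.0, 112.0]]
```

The bar is behind the prongs: prong front at about x 63, bar at about x 74, z 105. I'll keep pressing the lever.

>>> {"api": "arm_command", "payload": {
  "xyz": [
    [-1.5, 0, -2.4],
    [-1.5, -0.1, -2.5],
    [-1.5, 0, -2.5],
    [-1.1, 0, -2.6],
    [-1.1, -0.1, -2.6],
    [-1.2, 0, -2.7],
    [0, 0, 0]
  ],
  "spin": [0, 0, 0, 0, 0, 0, 0]
}}

```text
time: 19.2
tool_pos: [0.5111, 0.1222, 0.3012]
tool_rot: [3.142, -0.001, -3.113]
contact_force: [0.6, -0.5, -0.1]
opening: 0.0004
grip_force: 0.2
```

>>> {"api": "arm_command", "payload": {
  "xyz": [
    [-0.8, 0, -2.8],
    [-0.8, 0, -2.8],
    [-0.7, 0, -2.8],
    [-0.4, 0, -2.4],
    [0, 0, 0]
  ],
  "spin": [0, 0, 0, 0, 0]
}}

```text
time: 19.7
tool_pos: [0.5084, 0.1222, 0.2905]
tool_rot: [3.142, -0.001, -3.113]
contact_force: [-0.1, 0.3, -0.3]
opening: 0.0003
grip_force: 0.0
```

>>> {"api": "arm_command", "payload": {
  "xyz": [
    [0, 0, -2],
    [0, 0, -2],
    [0, 0, 0]
  ],
  "spin": [0, 0, 0]
}}

```text
time: 20.0
tool_pos: [0.5085, 0.1222, 0.2866]
tool_rot: [3.141, -0.001, -3.113]
contact_force: [-0.2, -0.7, -0.3]
opening: 0.0006
grip_force: 0.0
```

>>> {"api": "arm_command", "payload": {
  "xyz": [
    [0, 0, -1],
    [0, 0, -1],
    [0, 0, 0]
  ],
  "spin": [0, 0, 0]
}}

```text
time: 20.3
tool_pos: [0.5086, 0.1222, 0.2848]
tool_rot: [3.141, -0.0, -3.113]
contact_force: [-0.5, -0.5, 0.7]
opening: 0.0008
grip_force: 0.0
```

Run:
```python
from h import *
s=observe();print(s['tool_pos'],s['contact_force'])
b=grab('side');a=grab('scene')
for n,d in(('sc',a),('si',b)):
    S=toS(cloud(d)*1000);ok=d['depth']>0;hsv=cv2.cvtColor(d['img'],cv2.COLOR_RGB2HSV)
    m=ok&((hsv[...,0]<9)|(hsv[...,0]>172))&(hsv[...,1]>170)&(abs(S[...,1])<22)&(S[...,0]>-100)&(S[...,0]<20)&(S[...,2]>90);q=S[m];print(n,'red',q[np.argsort(q[:,0])][::max(1,len(q)//10)].round(0).tolist())
    m=ok&(hsv[...,0]>20)&(hsv[...,0]<32)&(hsv[...,1]>150)&(S[...,2]>120)&(abs(S[...,1])<16)&(S[...,0]>40)&(S[...,0]<110);q=S[m];print('tab',q.mean(0).round(1))
    m=ok&(abs(S[...,1])<13)&(S[...,0]>50)&(S[...,0]<95)&(S[...,2]>106)&(S[...,2]<128);q=S[m];print('keep',np.sort(q[:,0]).round(0)[::4])
```

```text
[0.50859726 0.12220343 0.28481891] [-0.47665166 -0.45567401  0.70275209]
sc red [[-67.0, 13.0, 107.0], [-38.0, -3.0, 106.0], [-34.0, -2.0, 107.0], [-31.0, 5.0, 109.0], [-27.0, 2.0, 109.0], [-23.0, -11.0, 106.0], [-19.0, 3.0, 109.0], [-16.0, 8.0, 109.0], [-12.0, 5.0, 109.0], [-8.0, -1.0, 110.0], [-4.0, 7.0, 106.0]]
tab [ 73.6   2.6 143.6]
keep [62. 65. 68. 70. 71. 72. 72. 73. 73. 73. 75. 76. 81. 82. 83. 83. 85. 85.
 85. 85. 86. 86. 86. 87.]
si red [[-77.0, -7.0, 108.0], [-77.0, -7.0, 111.0], [-76.0, 4.0, 109.0], [-75.0, 8.0, 108.0], [-74.0, 11.0, 110.0], [-73.0, 6.0, 106.0], [-73.0, 7.0, 108.0], [-71.0, 15.0, 105.0]]
tab [ 69.6  -2.9 141.5]
keep [61. 62. 63. 65. 67. 69. 70. 72. 79. 80. 81. 81. 84. 85.]
```

>>> {"api": "arm_command", "payload": {
  "xyz": [
    [0, 0, -1],
    [0, 0, -0.5],
    [0, 0, 0]
  ],
  "spin": [0, 0, 0]
}}

```text
time: 20.7
tool_pos: [0.5086, 0.1222, 0.2837]
tool_rot: [3.141, 0.0, -3.113]
contact_force: [-1.6, 0.1, 3.0]
opening: 0.0003
grip_force: 1.6
```

>>> {"api": "arm_command", "payload": {
  "xyz": [
    [0, 0, -1],
    [0, 0, 0]
  ],
  "spin": [0, 0]
}}

```text
time: 20.9
tool_pos: [0.5086, 0.1222, 0.2835]
tool_rot: [3.142, 0.001, -3.113]
contact_force: [-3.0, -0.8, 9.5]
opening: 0.0004
grip_force: 5.2
```

>>> {"api": "arm_command", "payload": {
  "xyz": [
    [0, 0, 2],
    [0, 0, 6],
    [0, 0, 15],
    [0, 0, 25],
    [0, 0, 30],
    [-10, 0, 30],
    [-20, 0, 20],
    [-20, 0, 0],
    [-20, 0, 0],
    [0, 0, 0],
    [0, 0, 0],
    [0, 0, 0],
    [0, 0, 0]
  ],
  "spin": [0, 0, 0, 0, 0, 0, 0, 0, 0, 0, 0, 0, 0]
}}

```text
time: 22.2
tool_pos: [0.4393, 0.1221, 0.4102]
tool_rot: [3.142, -0.0, -3.113]
contact_force: [0.7, 0.3, -0.4]
opening: 0.0005
grip_force: 0.0
```

Run:
```python
from h import *
b=grab('side');a=grab('scene')
B=cv2.resize(b['img'][165:245,235:325],(395,360),interpolation=cv2.INTER_CUBIC)
A=cv2.resize(a['img'][195:285,230:330],(400,360),interpolation=cv2.INTER_CUBIC)
cv2.imwrite('pics/g6.png',np.hstack([A,B])[:,:,::-1])
for n,d in(('sc',a),('si',b)):
    S=toS(cloud(d)*1000);ok=d['depth']>0;hsv=cv2.cvtColor(d['img'],cv2.COLOR_RGB2HSV)
    m=ok&((hsv[...,0]<9)|(hsv[...,0]>172))&(hsv[...,1]>170)&(abs(S[...,1])<22)&(S[...,0]>-100)&(S[...,0]<0)&(S[...,2]>85);q=S[m];print(n,'red',np.polyfit(q[:,0],q[:,2],1).round(3),q[:,0].min(),len(q))
    m=ok&(abs(S[...,1])<55)&(S[...,0]>170)&(S[...,0]<230)&(abs(S[...,2]-121)<3);print('far',np.percentile(S[m][:,0],[90,97,99]))
    m=ok&(abs(S[...,1])<30)&(S[...,2]<117)&(S[...,2]>105)&(S[...,0]>100)&(S[...,0]<130);print('front',np.percentile(S[m][:,0],[10,50,90]) if m.any() else 0)
```

```text
sc red [9.00000e-03 1.07615e+02] -76.34919069694945 267
far [195.14164648 195.85727724 195.9920008 ]
front [101.96970155 102.65345069 103.33719983]
si red [3.00000e-03 1.05929e+02] -77.35792253255347 171
far [191.99444127 194.66896142 195.20307382]
front [114.13598089 115.18703684 115.99009458]
```

View pics/g6.png

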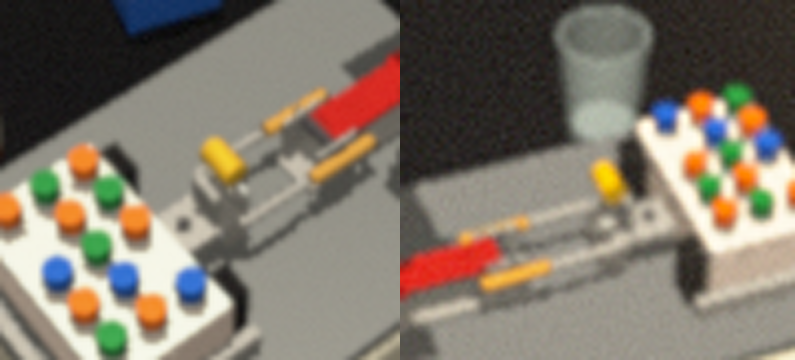

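In g6 the red lever lies flat by itself: slope about 0, top at about z 107, end at x −77. The bail is hooked and the rack front is at x 115, against the bumpers. The arm is clear, so I'll hand in.

```bash
python3 -c "
from cell import *
print(hand_in())"
```

```text
the job is handed in; nothing more can be done
None
```

The white rack is clamped and the job is handed in: the bail's bar is hooked behind the two prongs, the red lever lies flat by itself past centre, and the rack front is drawn against the bumpers (x about 115 mm).

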